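# Tip brass spacers into a shuttered parts hopper

### The arm

A 6-joint arm with a two-finger parallel gripper is mounted at the origin on the work surface. World frame = base frame: x ahead of the robot, y to its left, z up, the work surface at z = 0. Lengths are in m, angles in rad, forces in N, time in s.
With the tool pointing down it reaches from about 0.375 to 0.9 m from the base axis. Payload 3.1 kg.
Tool frame: the origin (TCP) lies on the centre line of the jaws, within the pads' length; the fingertips stand 22 mm ahead of it and the grasp point (between the pads) lies 3 mm ahead of it; z points along the fingers, x is the direction in which the jaws open and shut, and the axes are right-handed (so a half turn about z gives the same grasp; the last joint's range is limited). The gripper opens to 87 mm and grips with 3 to 60 N. Pads are 19 mm wide; open, the fingers measure 117 mm over their backs; the gripper's body (75 mm by 190 mm) begins 51 mm behind the grasp point.
Start: joints at [-1.327, 0.527, 1.433, -0, 1.181, -0.178], TCP at [0.256, -0.57, 0.245] pointing down, gripper open.
Joint ranges: [-3.08, 3.08], [-0.75, 2.2], [0.22, 2.44], [-1.43, 4.57], [0, 2.65], [-2.85, 2.85]. Speed limits (rad/s): [2.79, 2.79, 3.14, 3.14, 3.14, 3.14].

### API

Orientations are given as a unit quaternion [x, y, z, w].
In Python, from rig import robot, camera, order gives the robot as it stands.
- The arm moves only by the shell command python3 -m pendant 'ROWS' [OPENING] [FORCE]. ROWS is JSON, a list of rows, each a list of 2 entries, a list of its own where there are three numbers: the shift along the tool's x, y, z in mm, then the turn about the tool's z in degrees. A call has 1 to 8 rows; each row shifts and turns the commanded pose from where the row before left it, along the tool's axes as they then stand; what a row does not reach is not made up. A row lasts 1/8 s, in which the tool goes at most 62.5 mm and 10.7 degrees, less where a joint would pass 70% of its speed; a pose out of reach is approached as far as the arm can. A call with a gripper value outside its range is refused whole. OPENING is the finger opening in mm, from 0 to 87, set as the call begins (- or left out, the last holds). The fingers move at their own pace and stop on an object; FORCE is the grip in N (left out, the last holds). Time passes only in rows, so rows that do not move let the fingers close. It gives the time, the measured TCP pose, the force and the opening at its end, in the units of the state.
- robot.get_obs(): the state, without advancing time (a new reading comes with each control period).
- camera(name): name is "side" or "top" or "wrist"; returns a dict with "pixels" (384x512x3 uint8, blue, green, red), "mtx" (3x3 intrinsics, pixels), "R" (3x3) and "t" (3): a world point X has camera coordinates R X + t. Camera axes: x right, y down, z forward; pixel columns grow to the right and rows downward; lengths in m; the calibration is good to about 2 mm. A picture is of the moment at which its call begins. There is no depth.
- order.hand_in(): hands the job in, once; it reports no verdict.
The state is a dict: "time": time; "q": joint angles; "joint_velocities": joint speeds; "joint_torque": joint torques, N m; "position": TCP position; "tool_rot": TCP orientation; "ft_force": force on the tool from outside, world axes, zero at the start; "moment": the same for the moment, N m; "grip_width": finger opening in m.
Only numpy, scipy, OpenCV 4.12 (cv2) and the standard library are available. Lean on these libraries where they do the work, as an engineer would, in place of code of your own. Each camera call takes 0.05 s, during which the arm holds its last target. There are 200 camera calls.

### The job

Pick up the aluminium chute by its blue bar with all five brass spacers in it, carry it level to the clear parts hopper and, with the chute's nose (keep the fingers off the hopper and its shutter), gently push the orange spring shutter all the way back to its stop before any spacer leaves the chute. Then tip the chute so that all five spacers slide through the uncovered mouth into the hopper, without touching the spacers with the gripper. Finally let the shutter spring shut and put the empty chute back flat on its cork mat, leaving the other things on the desk where they are.

Things in the scene. Friction and masses are not known exactly. Their poses are not given: they have to be found in the camera images.
- hopper: Clear plastic box with a black top, fixed to the desk, 110 (x) x 76 (y) x 84 mm high, walls 4 mm. Origin: centre of its underside; z up. Its +x side is the entry side, where the chute comes from (it faces roughly to the robot's left). In the black top is a mouth 40 mm (x) x 30 mm (y), centred over the origin.
- mouth (a point): Centre of the hopper's mouth, level with the black top (84 mm above the desk). Axes as the hopper's.
- shutter (a joint): Opening of the orange shutter, in m: 0 = closed (covering the mouth), 0.046 = pushed back against its hard stop. It slides level along the hopper's -x. A spring closes it again: about 1.8 N are needed to start it and 3.7 N at the stop.
- tab (a point): Centre of the outer (+x) face of the shutter's upright orange tab, 52 mm wide (y), reaching 38 mm above the black top, 4 mm thick. The face is 28 mm to the +x side of the mouth's centre when shut, 18 mm to the -x side when fully open. Push this face with the chute's nose; over 35 N on the hopper is too hard. The shutter plate is 3 mm thick and lies on the black top.
- mat: Cork mat fixed to the desk, 170 (x) x 90 (y) x 2 mm. Origin: centre of its underside, z up. The chute stands on it, about centred.
- chute: Loose open aluminium chute, about 180 g, smooth: spacers slip on it at 13 to 20 degrees of slope. Origin on its underside; z up, nose along its own -x. Floor 3 mm thick from x = +60 mm (back wall) to x = -47 mm. Straight channel 22 mm wide inside (28 outside), side walls 20 mm high, back wall 24 mm; the front is open. A bridge carries the blue bar.
- bar (a point): Centre of the blue grip bar across the chute, 14 mm thick (along the chute's x), 36 mm long (y), 22 mm tall (z), 57 mm above the chute's underside and 10 mm behind its origin (+x). Grip it with the fingers closing along the chute's x. Axes as the chute's.
- nose (a point): Front lower tip of the chute, midway between its cheeks, on the underside, 75 mm in front of the chute's origin (-x). The two cheeks, 10 mm high, 22 mm apart inside, 28 mm outside, run 28 mm beyond the floor's end up to here: through this gap between floor's end and tab the spacers drop. Axes as the chute's.
- spacer1: One of five equal solid brass spacers, 14 mm diameter, 10 mm tall, about 13 g, loose in a row in the chute at the start. Origin: centre of its underside.
- spacer2: One of five equal solid brass spacers, 14 mm diameter, 10 mm tall, about 13 g, loose in a row in the chute at the start. Origin: centre of its underside.
- spacer3: One of five equal solid brass spacers, 14 mm diameter, 10 mm tall, about 13 g, loose in a row in the chute at the start. Origin: centre of its underside.
- spacer4: One of five equal solid brass spacers, 14 mm diameter, 10 mm tall, about 13 g, loose in a row in the chute at the start. Origin: centre of its underside.
- spacer5: One of five equal solid brass spacers, 14 mm diameter, 10 mm tall, about 13 g, loose in a row in the chute at the start. Origin: centre of its underside.
- camera: Bystander: old black and silver film camera, 42 (x) x 118 (y) x 74 mm, lens towards its +x. Origin: centre of underside.
- torch: Bystander: black hand torch lying on the desk, 102 mm long (x), 32 mm thick. Origin: centre of its underside.
- case: Bystander: small clear plastic case, 70 x 90 x 35 mm, with a lid standing open on its +x side up to 95 mm high. Origin: centre of underside.
There are look-alikes about, which are no part of the job. What is shaped like the chute but green is not meant. What is meant by the mat is not red, and is the larger of those in its own colour.

How it is judged:
By the outcome, as a careful person would: the job done as asked, in the order asked, and still so for the second after the job is handed in, with the robot touching nothing.
It also fails if it takes over 61 s, if anything falls off the work surface, if the arm or the gripper's body presses on something with over 40 N, if the wrist force passes 120 N, or if a joint passes its speed limit or range.

## Working session

There is one attempt and no reset: what is moved stays moved. The work goes in short steps, Python scripts to look and compute and a shell command to move; the robot and the scene stay as the last step left them, time stands still between calls to the robot, and variables do not carry over. Pictures are saved under pics/ and viewed, about 8 in all and at most 12, crops included, and the job is handed in when it is done.

```bash
mkdir -p pics; ls
cat > h.py <<'E'
import sys,json,numpy as np,cv2
from rig import robot,camera,order
from scipy.spatial.transform import Rotation as Ro
def shot(n,f):
    c=camera(n); cv2.imwrite('pics/'+f+'.png',c['pixels']); np.savez('pics/'+f+'.npz',**c); return c
def load(f): return dict(np.load('pics/'+f+'.npz'))
def ray(c,u,v,z):
    d=c['R'].T@np.linalg.inv(c['mtx'])@[u,v,1]; o=-c['R'].T@c['t']; return o+d*(z-o[2])/d[2]
def proj(c,X):
    p=c['mtx']@(c['R']@np.array(X)+c['t']); return p[:2]/p[2]
E
python3 - <<'E'
from h import *
a=shot('top','top0');b=shot('side','side0')
for c in(a,b): print((-c['R'].T@c['t']).round(3),c['mtx'].round(0).tolist())
o=robot.get_obs();print(o['time'],o['position'],o['tool_rot'],Ro.from_quat(o['tool_rot']).as_matrix().round(3))
cv2.imwrite('pics/both.png',cv2.resize(np.hstack([a['pixels']]),(800,600)))
cv2.imwrite('pics/sideb.png',cv2.resize(b['pixels'],(800,600)))
E
```

```text
pics
[ 0.395 -0.126  1.577] [[485.0, 0.0, 258.0], [0.0, 485.0, 194.0], [0.0, 0.0, 1.0]]
[-0.095 -1.248  1.026] [[491.0, 0.0, 254.0], [0.0, 491.0, 184.0], [0.0, 0.0, 1.0]]
0.1 [ 0.25575922 -0.56957448  0.24364355] [ 8.39466402e-01 -5.43410647e-01 -7.33972556e-04 -6.99569081e-04] [[ 0.409 -0.912 -0.   ]
 [-0.912 -0.409  0.002]
 [-0.002 -0.    -1.   ]]
```

View pics/both.png

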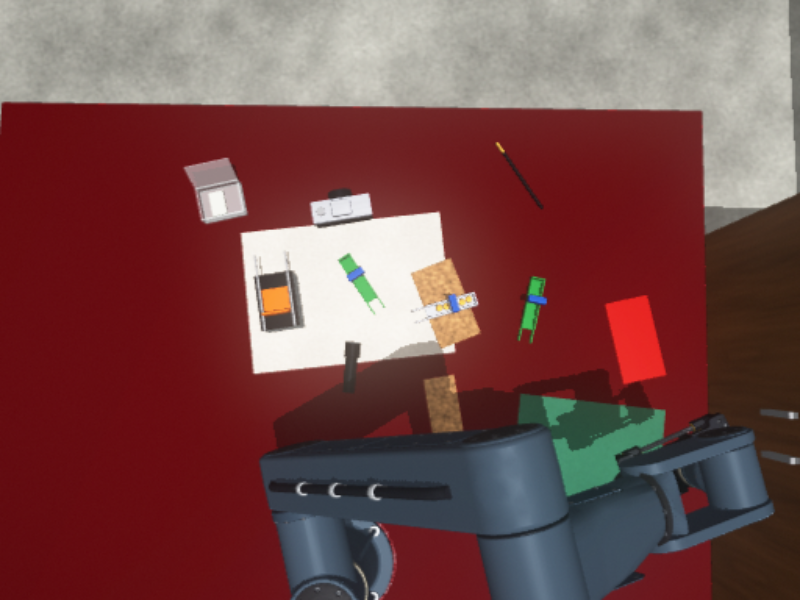

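View pics/sideb.png

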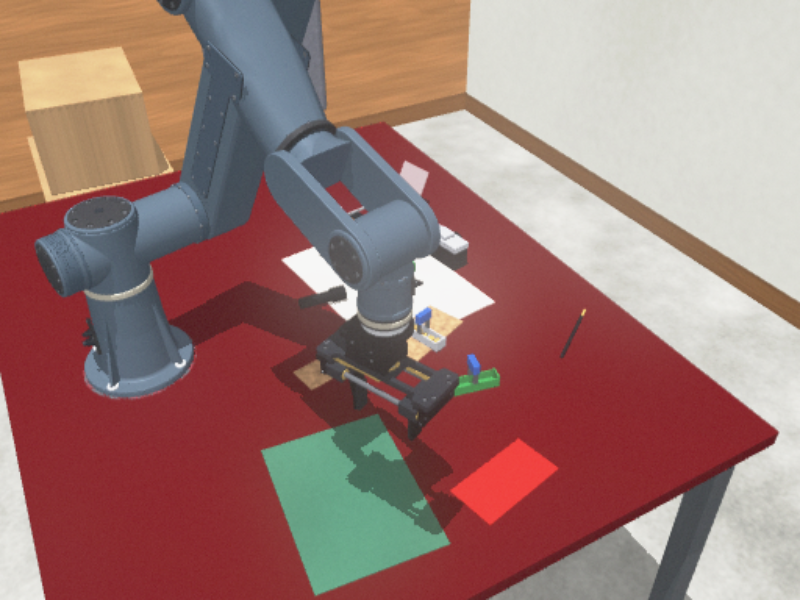

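The chute candidates in the 800x600 top view are aluminium (447,306), green (360,280) and green (531,308). The mats are large cork (446,302), small cork (443,403) and red (635,338). I choose the aluminium chute and the large cork mat beneath it. Next is one close crop of chute and hopper.

Run:
```python
from h import *
c=load('top0')['pixels']
a=c[150:235,150:220];b=c[155:230,255:315]
cv2.imwrite('pics/crop1.png',np.hstack([cv2.resize(a,(400,486),interpolation=2),cv2.resize(b,(389,486),interpolation=2)]))
```

```text
(no output)
```

View pics/crop1.png

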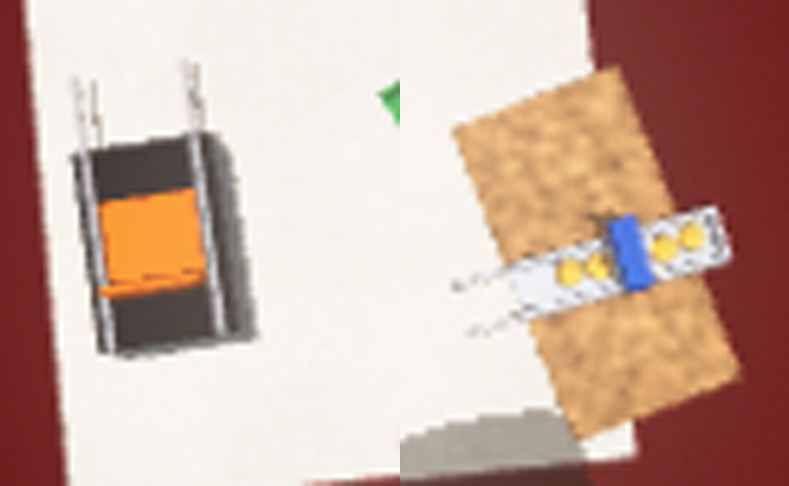

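```bash
cat >> h.py <<'E'
def blobs(c,lo,hi,amin=15):
    m=cv2.inRange(cv2.cvtColor(c['pixels'],cv2.COLOR_BGR2HSV),lo,hi)
    k,_=cv2.findContours(m,cv2.RETR_EXTERNAL,cv2.CHAIN_APPROX_NONE)
    return [x for x in k if cv2.contourArea(x)>=amin]
def show(c,ks,z):
    for k in ks:
        b=cv2.boxPoints(cv2.minAreaRect(k)); w=np.array([ray(c,*p,z)[:2] for p in b])
        print('px',b.mean(0).round(1),'w',w.mean(0).round(4),'corners',(w*1000).round(0).tolist())
E
python3 - <<'E'
from h import *
c=load('top0')
print('blue');show(c,blobs(c,(105,120,80),(130,255,255)),.070)
print('orange');show(c,blobs(c,(8,180,150),(18,255,255),60),.087)
print('cork');show(c,blobs(c,(8,60,120),(20,190,255),200),.002)
print('green');show(c,blobs(c,(50,100,60),(75,255,255)),.02)
p=c['pixels']
g=cv2.cvtColor(p,cv2.COLOR_BGR2HSV)
m=cv2.inRange(g,(0,0,25),(179,80,90))[150:225,150:200]
k,_=cv2.findContours(m,0,1,offset=(150,150));k=max(k,key=cv2.contourArea);print('black');show(c,[k],.084)
for uv in [(289,10),(200,150),(200,200)]: print(uv,ray(c,*uv,0).round(3))
print(proj(c,[0,0,0]))
E
python3 -m pendant --help
```

```text
blue
px [343.4 191.6] w [ 0.5334 -0.3834] corners [[529.0, -365.0], [543.0, -367.0], [538.0, -402.0], [524.0, -400.0]]
px [290.1 193.8] w [ 0.5241 -0.2174] corners [[538.0, -207.0], [541.0, -219.0], [510.0, -228.0], [507.0, -216.0]]
px [226.8 175. ] w [ 0.5806 -0.0189] corners [[577.0, -3.0], [594.0, -28.0], [585.0, -35.0], [567.0, -10.0]]
orange
px [175.5 192.3] w [0.5226 0.1371] corners [[544.0, 168.0], [552.0, 115.0], [501.0, 106.0], [493.0, 159.0]]
cork
px [283.3 258.5] w [ 0.3206 -0.2015] corners [[371.0, -161.0], [382.0, -222.0], [270.0, -242.0], [260.0, -181.0]]
px [290.7 208.8] w [ 0.4812 -0.224 ] corners [[495.0, -170.0], [528.0, -254.0], [467.0, -278.0], [434.0, -194.0]]
px [279.7 181. ] w [ 0.5715 -0.1872] corners [[592.0, -130.0], [627.0, -213.0], [551.0, -244.0], [516.0, -161.0]]
green
px [377.3 273.6] w [ 0.2783 -0.4991] corners [[241.0, -348.0], [345.0, -360.0], [315.0, -651.0], [212.0, -637.0]]
px [338.2 205.5] w [ 0.4927 -0.3753] corners [[458.0, -352.0], [534.0, -369.0], [527.0, -398.0], [452.0, -382.0]]
px [342.9 183. ] w [ 0.5658 -0.3904] corners [[550.0, -372.0], [587.0, -380.0], [582.0, -409.0], [544.0, -401.0]]
px [233.2 184.7] w [ 0.5553 -0.0364] corners [[571.0, -12.0], [584.0, -31.0], [540.0, -61.0], [527.0, -42.0]]
px [222.4 168.6] w [ 6.074e-01 -6.000e-04] corners [[615.0, 18.0], [628.0, -1.0], [600.0, -20.0], [587.0, -1.0]]
black
px [177.8 205.3] w [0.4826 0.1296] corners [[491.0, 157.0], [499.0, 107.0], [474.0, 103.0], [466.0, 152.0]]
(289, 10) [ 1.152 -0.213  0.   ]
(200, 150) [0.671 0.076 0.   ]
(200, 200) [0.506 0.072 0.   ]
[218.80807872 359.36896292]invalid input: not JSON, or not a number
```

```bash
cat > plan.py <<'E'
# print rows for going to x y z yaw(deg, tool x in world, tool down) in n rows
from h import *
x,y,z,yaw,n=[float(v) for v in sys.argv[1:6]];n=int(n)
o=robot.get_obs();p=o['position'];M=Ro.from_quat(o['tool_rot']).as_matrix()
a=np.degrees(np.arctan2(M[1,0],M[0,0]));d=(np.array([x,y,z])-p)*1000;dy=(yaw-a+180)%360-180
print('t',round(o['time'],2),'pos',p.round(4),'yaw',a.round(2),'d',d.round(1),'dyaw',round(dy,2),'f',o['ft_force'].round(1),'tilt',M[:,2].round(3),'w',round(o['grip_width'],4))
rows=[]
for i in range(n):
    t=np.radians(a+dy*i/n);e=d/n
    rows.append([[round(e[0]*np.cos(t)+e[1]*np.sin(t)),round(e[0]*np.sin(t)-e[1]*np.cos(t)),round(-e[2])],round(-dy/n,1)])
print(json.dumps(rows))
E
python3 plan.py .524 -.217 .245 16 8
```

```text
t 0.1 pos [ 0.2558 -0.5696  0.2436] yaw -65.83 d [268.2 352.6   1.4] dyaw 81.83 f [-0.1 -0.5  0.6] tilt [-0.     0.002 -1.   ] w 0.0868
[[[-26, -49, 0], -10.2], [[-17, -53, 0], -10.2], [[-8, -55, 0], -10.2], [[2, -55, 0], -10.2], [[12, -54, 0], -10.2], [[21, -51, 0], -10.2], [[30, -47, 0], -10.2], [[38, -40, 0], -10.2]]
```

```bash
python3 -m pendant '[[[-26,-49,0],-10.2],[[-17,-53,0],-10.2],[[-8,-55,0],-10.2],[[2,-55,0],-10.2],[[12,-54,0],-10.2],[[21,-51,0],-10.2],[[30,-47,0],-10.2],[[38,-40,0],-10.2]]'
python3 -m pendant '[[[0,0,0],0],[[0,0,0],0]]' 60
python3 plan.py .524 -.217 .245 16 1
python3 - <<'E'
from h import *
c=shot('wrist','w1');t=shot('top','top1')
print((-c['R'].T@c['t']).round(3),c['R'].round(2).tolist())
show(c,blobs(c,(105,120,80),(130,255,255),100),.070)
cv2.imwrite('pics/v1.png',np.vstack([np.hstack([cv2.resize(c['pixels'],(400,300)),cv2.resize(t['pixels'][100:250,120:320],(400,300),interpolation=2)])]))
E
```

```text
time: 1.1
position: [0.5265, -0.217, 0.2442]
tool_rot: [0.99, 0.14, -0.0, -0.0]
ft_force: [0.7, -0.6, -0.7]
grip_width: 0.0871
time: 1.35
position: [0.5254, -0.2186, 0.2442]
tool_rot: [0.991, 0.137, -0.001, -0.0]
ft_force: [-0.9, -1.1, -0.2]
grip_width: 0.0743
t 1.35 pos [ 0.5254 -0.2186  0.2442] yaw 15.77 d [-1.4  1.6  0.8] dyaw 0.23 f [-0.9 -1.1 -0.2] tilt [-0.001  0.    -1.   ] w 0.0743
[[[-1, -2, -1], -0.2]]
[ 0.502 -0.138  0.385] [[0.96, 0.27, -0.0], [0.26, -0.92, 0.3], [0.08, -0.29, -0.95]]
px [222.2 300.9] w [ 0.5307 -0.3859] corners [[519.0, -398.0], [526.0, -368.0], [542.0, -374.0], [536.0, -404.0]]
px [251.5 178. ] w [ 0.5228 -0.2161] corners [[505.0, -213.0], [536.0, -204.0], [541.0, -219.0], [509.0, -228.0]]
px [362.4  10.6] w [ 0.5805 -0.0277] corners [[566.0, -23.0], [583.0, -15.0], [595.0, -33.0], [578.0, -41.0]]
```

View pics/v1.png

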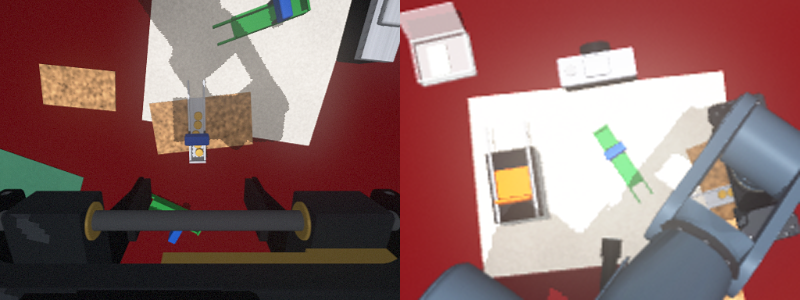

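Left image (wrist): the aluminium chute with the blue bar is at (197,140) on the large cork mat, nose up. Green chutes are at (265,15) and (175,220). Right image (top crop): the hopper is at (513,185), with the orange tab on the robot side and the rails running away from the robot. The bar's two estimates agree, about (0.5235, -0.217), yaw 16°.

The pendant cannot tilt the tool, so I will grip the bar at its ends (closing along chute y). The chute can then be pitched in the pads by pushing its nose on the stopped tab. I descend and grip.

```bash
python3 -m pendant '[[[-1,-2,45],0],[[0,0,45],0],[[0,0,45],0],[[0,0,47],-0.2],[[0,0,0],0],[[0,0,0],0]]' 60
python3 plan.py .5235 -.217 .062 16 1
python3 - <<'E'
from h import *
c=shot('wrist','w2');cv2.imwrite('pics/w2v.png',c['pixels'])
show(c,blobs(c,(105,120,40),(130,255,255),100),.070)
E
```

```text
time: 2.2
position: [0.5247, -0.2184, 0.0637]
tool_rot: [0.99, 0.138, 0.001, 0.001]
ft_force: [0.4, -0.5, -0.3]
grip_width: 0.06
t 2.2 pos [ 0.5247 -0.2184  0.0637] yaw 15.87 d [-1.2  1.4 -1.7] dyaw 0.13 f [ 0.4 -0.5 -0.3] tilt [ 0.002 -0.001 -1.   ] w 0.06
[[[-1, -2, 2], -0.1]]
px [251.5 253.5] w [ 0.5215 -0.2109] corners [[503.0, -207.0], [535.0, -198.0], [541.0, -214.0], [507.0, -224.0]]
```

View pics/w2v.png

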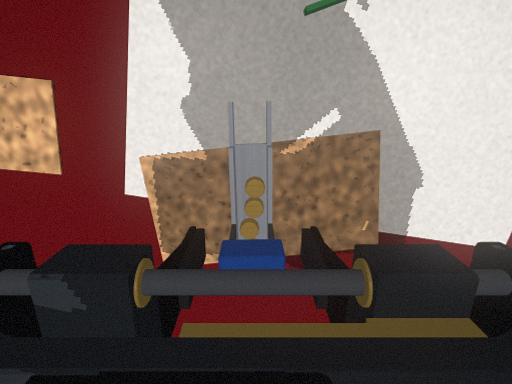

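The bar is centred between the fingers at (252,253), with three spacers visible at (250,188–230). Next I nudge in and close.

```bash
python3 -m pendant '[[[-1,-2,2],0],[[0,0,0],0]]' 60
python3 -m pendant '[[[0,0,0],0],[[0,0,0],0],[[0,0,0],0],[[0,0,0],0],[[0,0,0],0],[[0,0,0],0]]' 20 55
python3 -m pendant '[[[0,0,-5],0],[[0,0,-15],0],[[0,0,-15],0],[[0,0,-15],0],[[0,0,-5],0],[[0,0,0],0]]'
python3 plan.py .5235 -.217 .062 16 1
python3 - <<'E'
from h import *
c=shot('wrist','w3');s=shot('side','s3')
cv2.imwrite('pics/v3.png',np.hstack([cv2.resize(c['pixels'],(400,300)),cv2.resize(s['pixels'][170:245,220:320],(400,300),interpolation=2)]))
E
```

```text
time: 2.5
position: [0.5231, -0.2155, 0.0618]
tool_rot: [0.99, 0.139, 0.001, 0.001]
ft_force: [-0.9, -1.1, 0.4]
grip_width: 0.06
time: 3.25
position: [0.5228, -0.2153, 0.0606]
tool_rot: [0.99, 0.139, 0.0, -0.0]
ft_force: [0.6, 1.1, 0.6]
grip_width: 0.0351
time: 4.0
position: [0.523, -0.2155, 0.1162]
tool_rot: [0.99, 0.139, 0.0, 0.0]
ft_force: [0.1, 0.2, -2.2]
grip_width: 0.0349
t 4.0 pos [ 0.523  -0.2155  0.1162] yaw 15.97 d [  0.5  -1.5 -54.2] dyaw 0.03 f [ 0.1  0.2 -2.2] tilt [ 0.001 -0.001 -1.   ] w 0.0349
[[[0, 2, 54], -0.0]]
```

View pics/v3.png

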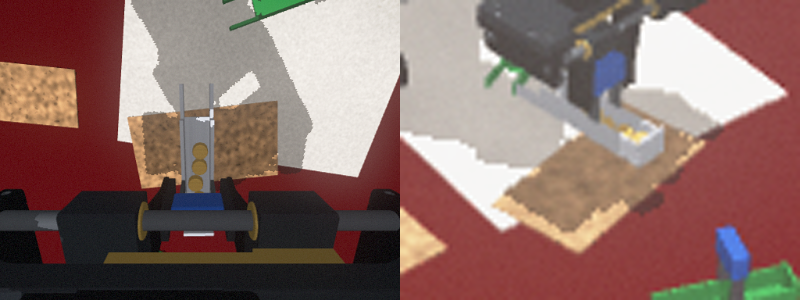

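The chute is lifted and level, with its spacers in place ((200,150)–(195,185) in the left image). I carry it in front of the hopper's tab side while turning about −96°.

```bash
python3 plan.py .392 .114 .215 -80.5 16
```

```text
t 4.1 pos [ 0.5224 -0.2152  0.1153] yaw 15.97 d [-130.4  329.2   99.7] dyaw -96.47 f [ 0.1 -0.3 -2.4] tilt [-0.001  0.    -1.   ] w 0.035
[[[-2, -22, -6], 6.0], [[-4, -22, -6], 6.0], [[-7, -21, -6], 6.0], [[-9, -20, -6], 6.0], [[-11, -19, -6], 6.0], [[-13, -18, -6], 6.0], [[-15, -16, -6], 6.0], [[-16, -15, -6], 6.0], [[-18, -13, -6], 6.0], [[-19, -11, -6], 6.0], [[-20, -9, -6], 6.0], [[-21, -7, -6], 6.0], [[-22, -5, -6], 6.0], [[-22, -2, -6], 6.0], [[-22, 0, -6], 6.0], [[-22, 2, -6], 6.0]]
```

```bash
python3 -m pendant '[[[0,-5,-6],1],[[0,-12,-9],3],[[-2,-20,-9],6],[[-4,-22,-9],6],[[-7,-21,-9],6],[[-9,-20,-9],6],[[-11,-19,-9],6],[[-13,-18,-9],6]]'
python3 -m pendant '[[[-15,-16,-9],6],[[-16,-15,-9],6],[[-18,-13,-6],6],[[-19,-11,-4],6],[[-20,-9,-2],6],[[-21,-7,0],6],[[-22,-5,0],6],[[-22,-2,0],6]]'
python3 plan.py .392 .114 .215 -80.5 3
```

```text
time: 5.1
position: [0.4778, -0.0735, 0.1848]
tool_rot: [0.978, -0.21, -0.0, -0.0]
ft_force: [-0.3, -0.5, -1.9]
grip_width: 0.035
time: 6.1
position: [0.4234, 0.0946, 0.2146]
tool_rot: [0.808, -0.59, -0.0, 0.0]
ft_force: [0.1, 0.9, -2.2]
grip_width: 0.0351
t 6.1 pos [0.4234 0.0946 0.2146] yaw -72.26 d [-31.4  19.4   0.4] dyaw -8.24 f [ 0.1  0.9 -2.2] tilt [-0.001  0.    -1.   ] w 0.0351
[[[-9, 8, 0], 2.7], [[-9, 8, 0], 2.7], [[-9, 9, 0], 2.7]]
```

```bash
python3 -m pendant '[[[-12,3,0],3],[[-9,9,0],3],[[-5,9,0],2.2],[[-2,5,0],0],[[0,0,0],0],[[0,0,0],0]]'
python3 plan.py .392 .114 .215 -80.5 1
python3 - <<'E'
from h import *
c=shot('wrist','w4');s=shot('top','t4')
print((-c['R'].T@c['t']).round(3))
for n,k in(('w',c),('t',s)):
    for z in(.087,.122): print(n,z);show(k,blobs(k,(6,150,90),(18,255,255),60),z)
cv2.imwrite('pics/v4.png',np.hstack([cv2.resize(c['pixels'],(400,300)),cv2.resize(s['pixels'][145:220,150:250],(400,300),interpolation=2)]))
E
```

```text
time: 6.85
position: [0.3921, 0.1145, 0.2147]
tool_rot: [0.765, -0.644, 0.0, -0.0]
ft_force: [0.1, 0.2, -1.9]
grip_width: 0.0349
t 6.85 pos [0.3921 0.1145 0.2147] yaw -80.23 d [-0.1 -0.5  0.3] dyaw -0.27 f [ 0.1  0.2 -1.9] tilt [ 0.001 -0.    -1.   ] w 0.0349
[[[1, 0, 0], 0.3]]
[0.473 0.129 0.356]
w 0.087
px [257.5  42.5] w [0.5215 0.1336] corners [[543.0, 165.0], [552.0, 111.0], [501.0, 100.0], [491.0, 158.0]]
w 0.122
px [257.5  42.5] w [0.5152 0.133 ] corners [[534.0, 160.0], [542.0, 114.0], [497.0, 104.0], [489.0, 154.0]]
t 0.087
px [175.8 192.2] w [0.5227 0.1365] corners [[545.0, 168.0], [553.0, 114.0], [501.0, 105.0], [492.0, 159.0]]
t 0.122
px [175.8 192.2] w [0.5197 0.1303] corners [[541.0, 161.0], [549.0, 108.0], [498.0, 99.0], [490.0, 152.0]]
```

View pics/v4.png

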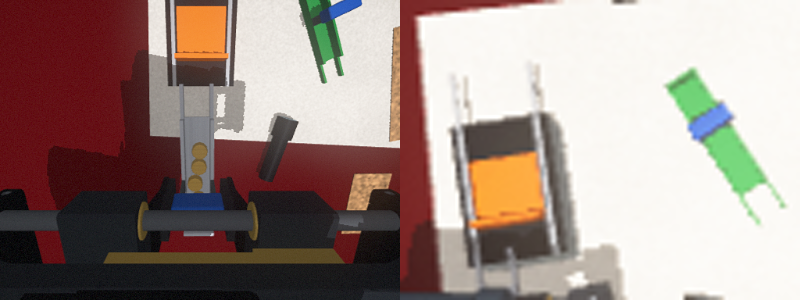

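Wrist view: the chute nose tips are at (183,85) and (211,85), pointing along the rails at the orange tab (200,55), and the spacers sit in the channel at (197,150–185). I work out the offset of nose to tab in that camera.

Run:
```python
from h import *
c=load('w4');p=c['pixels']
a=np.radians(9.6);e=np.array([np.cos(a),np.sin(a)]);n=np.array([-e[1],e[0]])
g=cv2.cvtColor(p,cv2.COLOR_BGR2GRAY)
for r in (108,112,118,125): print(r,g[r,226:282].tolist())
for u,v,z,s in[(183*1.28,109,.166,'noseL'),(211*1.28,109,.166,'noseR')]:
    w=ray(c,u,v,z)[:2];print(s,(w@e).round(4),(w@n).round(4))
k=max(blobs(c,(6,150,90),(18,255,255),60),key=cv2.contourArea)[:,0]
for r in range(5,75,6):
    q=k[k[:,1]==r]
    if len(q)<2: continue
    L,R=[ray(c,x,r,.087)[:2] for x in(q[:,0].min(),q[:,0].max()+1)];print(r,q[:,0].min(),q[:,0].max(),(L@e).round(4),(L@n).round(4),(R@n).round(4),((L+R)/2@n).round(4))
p0=robot.get_obs()['position'][:2];print('tcp',p0@e,p0@n)
print('nose pred',proj(c,[*(p0+.085*e),.166]))
```

```text
108 [56, 48, 45, 118, 130, 130, 134, 127, 91, 59, 48, 53, 49, 51, 50, 49, 50, 51, 50, 49, 54, 47, 52, 51, 53, 47, 51, 49, 52, 46, 47, 51, 51, 44, 48, 50, 54, 53, 51, 53, 50, 56, 108, 134, 134, 136, 138, 92, 54, 55, 53, 56, 58, 55, 58, 55]
112 [153, 155, 156, 138, 132, 135, 133, 125, 107, 144, 151, 154, 157, 159, 151, 149, 155, 150, 153, 156, 159, 155, 152, 149, 153, 155, 155, 160, 156, 148, 150, 157, 152, 149, 154, 159, 159, 160, 152, 150, 152, 143, 119, 130, 136, 133, 132, 149, 158, 154, 154, 151, 150, 155, 156, 157]
118 [155, 154, 157, 141, 128, 132, 128, 132, 95, 140, 152, 147, 146, 149, 149, 151, 146, 150, 151, 158, 155, 157, 155, 155, 156, 156, 154, 156, 155, 151, 152, 151, 152, 157, 144, 146, 148, 152, 156, 156, 160, 145, 119, 128, 136, 131, 133, 142, 150, 150, 155, 159, 156, 154, 153, 155]
125 [157, 156, 148, 142, 133, 128, 133, 134, 107, 129, 152, 155, 155, 158, 158, 154, 153, 157, 154, 157, 154, 154, 157, 158, 154, 151, 154, 154, 156, 152, 152, 155, 147, 149, 153, 154, 154, 154, 155, 149, 152, 140, 119, 127, 132, 134, 130, 146, 150, 157, 151, 148, 226, 240, 236, 235]
noseL 0.4849 0.0603
noseR 0.4849 0.0375
11 225 289 0.5605 0.0715 0.0183 0.0449
17 226 289 0.5562 0.0708 0.0181 0.0445
23 226 288 0.5518 0.0709 0.0188 0.0449
29 226 288 0.5474 0.0711 0.0186 0.0448
35 226 288 0.5429 0.0712 0.0184 0.0448
41 226 288 0.5384 0.0713 0.0182 0.0448
47 226 288 0.5339 0.0714 0.018 0.0447
53 226 287 0.5292 0.0715 0.0187 0.0451
59 226 287 0.5246 0.0716 0.0185 0.0451
65 227 287 0.5198 0.0709 0.0183 0.0446
71 224 291 0.5151 0.0736 0.0147 0.0442
tcp 0.405635707856375 0.04752614774353155
nose pred [254.40480445  99.50620389]
```

```bash
python3 -m pendant '[[[2,0,5],0],[[2,0,12],0],[[0,0,15],0],[[0,0,15],0],[[0,0,12],0],[[0,0,6],0],[[0,0,2],0],[[0,0,0],0]]'
python3 plan.py .392 .114 .1476 -80.4 1
python3 - <<'E'
from h import *
c=shot('wrist','w5');s=shot('side','s5')
print((-c['R'].T@c['t']).round(3))
g=cv2.cvtColor(c['pixels'],cv2.COLOR_BGR2GRAY)
p0=robot.get_obs()['position'];a=np.radians(9.6);e=np.array([np.cos(a),np.sin(a)])
print('nose pred',proj(c,[*(p0[:2]+.080*e),p0[2]-.0486]), 'tab px',proj(c,[.511*e[0]-.046*e[1],.511*e[1]+.046*e[0],.12]))
u,v=proj(s,[*(p0[:2]+.09*e),.09]).astype(int);print(u,v)
cv2.imwrite('pics/v5.png',np.hstack([c['pixels'][:200,150:350].repeat(2,0).repeat(2,1),cv2.resize(s['pixels'][v-50:v+50,u-50:u+50],(400,400),interpolation=2)]))
E
```

```text
time: 7.95
position: [0.3924, 0.1107, 0.1476]
tool_rot: [0.765, -0.644, 0.0, -0.0]
ft_force: [-0.1, -0.3, -1.7]
grip_width: 0.0351
t 7.95 pos [0.3924 0.1107 0.1476] yaw -80.23 d [-0.4  3.3 -0. ] dyaw -0.17 f [-0.1 -0.3 -1.7] tilt [ 0.  0. -1.] w 0.0351
[[[-3, 0, 0], 0.2]]
[0.474 0.125 0.289]
nose pred [254.33678225 107.47682099] tab px [250.51170541  58.38722806]
210 145
```

View pics/v5.png

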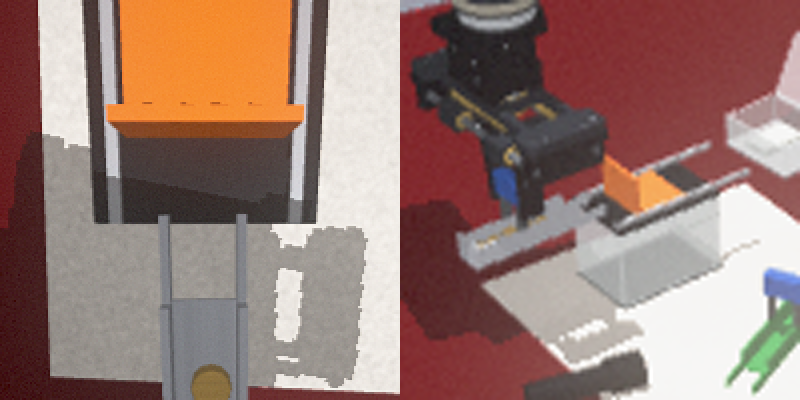

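The nose at (202,215) is centred on the hopper (206,222) and the tab (204,115) within about 1 mm. It is just past the black top's near edge, and the chute is level in the side view. Now I push slowly.

```bash
python3 -m pendant '[[[1,-3,0],0],[[0,-8,0],0],[[0,-8,0],0],[[0,-4,0],0],[[0,-4,0],0],[[0,-4,0],0],[[0,-5,0],0],[[0,0,0],0]]' - 60
python3 -m pendant '[[[0,-6,0],0],[[0,-6,0],0],[[0,-6,0],0],[[0,-6,0],0],[[0,0,0],0]]'
python3 - <<'E'
from h import *
c=shot('wrist','w6');s=shot('side','s6')
p0=robot.get_obs()['position'];a=np.radians(9.6);e=np.array([np.cos(a),np.sin(a)]);print('tcp along',p0[:2]@e)
k=max(blobs(c,(6,150,60),(18,255,255),60),key=cv2.contourArea)[:,0];print(k.min(0),k.max(0))
u,v=proj(s,[*(p0[:2]+.06*e),.09]).astype(int)
cv2.imwrite('pics/v6.png',np.hstack([c['pixels'][:200,150:350].repeat(2,0).repeat(2,1),cv2.resize(s['pixels'][v-40:v+40,u-40:u+40],(400,400),interpolation=2)]))
E
```

```text
time: 9.05
position: [0.428, 0.1159, 0.1475]
tool_rot: [0.765, -0.644, -0.0, -0.0]
ft_force: [-1.8, 0.1, -2.4]
grip_width: 0.0352
time: 9.68
position: [0.4521, 0.12, 0.1475]
tool_rot: [0.765, -0.644, 0.0, -0.0]
ft_force: [-3.4, -0.5, -1.7]
grip_width: 0.0352
tcp along 0.46503184895145244
[204  17] [297 108]
```

View pics/v6.png

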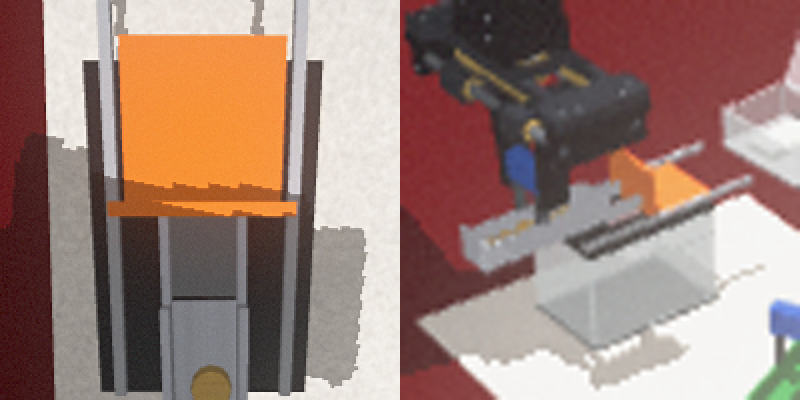

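The shutter is pushed well back and the chute is unchanged in the grip. I continue to the stop.

```bash
python3 -m pendant '[[[0,-4,0],0],[[0,-4,0],0],[[0,-3,0],0],[[0,0,0],0]]'
python3 -m pendant '[[[0,-1,0],0],[[0,0,0],0]]'
python3 -m pendant '[[[0,-1,0],0],[[0,0,0],0]]'
python3 -m pendant '[[[0,-1,0],0],[[0,0,0],0]]'
```

```text
time: 10.28
position: [0.4618, 0.1218, 0.1474]
tool_rot: [0.765, -0.644, -0.001, 0.001]
ft_force: [-4.7, -1.0, -1.6]
grip_width: 0.0351
time: 10.52
position: [0.4618, 0.1219, 0.1474]
tool_rot: [0.765, -0.644, -0.001, 0.001]
ft_force: [-7.5, -1.4, 1.0]
grip_width: 0.0352
time: 10.78
position: [0.4621, 0.122, 0.1473]
tool_rot: [0.765, -0.644, -0.002, 0.002]
ft_force: [-7.6, -1.2, 1.5]
grip_width: 0.0356
time: 11.02
position: [0.4621, 0.122, 0.1472]
tool_rot: [0.765, -0.644, -0.002, 0.003]
ft_force: [-8.5, -1.1, 1.9]
grip_width: 0.0348
```

The force rises to 8 N with no more travel (70.5 mm moved, as expected), so the shutter is at its stop. Now I tip: I ease the grip so the bar turns in the pads, and move forward and up while the stopped tab holds the nose.

```bash
python3 -m pendant '[[[0,0,0],0],[[0,0,0],0]]' - 30
python3 -m pendant '[[[0,-2,-2],0],[[0,0,0],0]]'
python3 -m pendant '[[[0,-2,-2],0],[[0,0,0],0]]'
```

```text
time: 11.28
position: [0.4621, 0.1221, 0.1472]
tool_rot: [0.765, -0.644, -0.002, 0.003]
ft_force: [-7.9, -1.8, 2.5]
grip_width: 0.0353
time: 11.52
position: [0.4639, 0.1225, 0.1491]
tool_rot: [0.765, -0.644, -0.003, 0.003]
ft_force: [-8.2, -1.2, 0.5]
grip_width: 0.0359
time: 11.78
position: [0.4653, 0.1229, 0.151]
tool_rot: [0.765, -0.644, -0.003, 0.003]
ft_force: [-9.7, -0.9, 1.8]
grip_width: 0.0353
```

```bash
python3 -m pendant '[[[0,-2,-2.5],0],[[0,-2,-2.5],0],[[0,-2,-2.5],0],[[0,-2,-2.5],0],[[0,0,0],0]]'
python3 - <<'E'
from h import *
c=shot('wrist','w7');s=shot('side','s7')
p0=robot.get_obs()['position'];a=np.radians(9.6);e=np.array([np.cos(a),np.sin(a)]);print('tcp along',p0[:2]@e)
u,v=proj(s,[*(p0[:2]+.04*e),.09]).astype(int)
cv2.imwrite('pics/v7.png',np.hstack([c['pixels'][:200,150:350].repeat(2,0).repeat(2,1),cv2.resize(s['pixels'][v-40:v+40,u-40:u+40],(400,400),interpolation=2)]))
E
```

```text
time: 12.4
position: [0.4758, 0.1244, 0.1615]
tool_rot: [0.765, -0.644, -0.001, 0.001]
ft_force: [-5.7, -0.7, -0.6]
grip_width: 0.0357
tcp along 0.4898518275118733
```

View pics/v7.png

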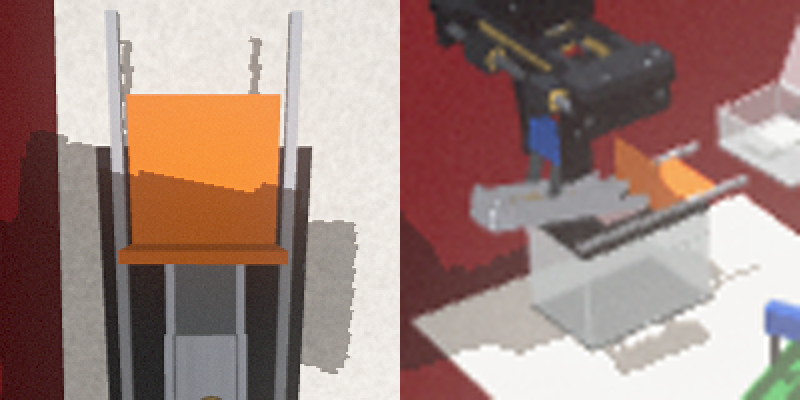

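The tab is at its stop, the chute is pitched about 12° nose-down, and the spacers are still in. I tip on to about 28°.

```bash
cat > brass.py <<'E'
from h import *
for n in('wrist','side'):
    c=shot(n,n+str(sys.argv[1]));print(n,[(cv2.boundingRect(k),cv2.contourArea(k)) for k in blobs(c,(17,90,60),(30,255,255),8)])
o=robot.get_obs();a=np.radians(9.6);print(round(o['time'],2),'along',o['position'][:2]@[np.cos(a),np.sin(a)],'z',o['position'][2],o['ft_force'].round(1))
E
python3 -m pendant '[[[0,-2.5,-2.2],0],[[0,-2.5,-2.2],0],[[0,-2.5,-2.2],0],[[0,-2.5,-2.2],0],[[0,0,0],0]]'
python3 brass.py 8
python3 -m pendant '[[[0,-2.5,-2.1],0],[[0,-2.5,-2],0],[[0,-2.5,-2],0],[[0,-2.5,-2],0],[[0,0,0],0],[[0,0,0],0],[[0,0,0],0]]'
python3 brass.py 9
```

```text
time: 13.12
position: [0.4877, 0.1261, 0.1706]
tool_rot: [0.765, -0.644, 0.001, -0.001]
ft_force: [-3.9, 0.1, -0.9]
grip_width: 0.0353
wrist [((133, 318, 308, 19), 4401.5), ((316, 258, 15, 50), 306.0), ((176, 258, 14, 50), 310.5), ((249, 251, 10, 2), 8.0), ((241, 228, 18, 17), 222.5), ((246, 205, 18, 18), 217.0), ((247, 185, 18, 18), 220.0)]
side [((195, 239, 9, 9), 23.5), ((205, 227, 8, 18), 31.0), ((104, 106, 7, 5), 8.0), ((18, 89, 11, 32), 50.5), ((12, 35, 34, 36), 774.5)]
13.22 along 0.5016554625183384 z 0.1704425678020546 [-3.2  1.  -0.9]
time: 14.1
position: [0.4967, 0.1277, 0.1784]
tool_rot: [0.765, -0.644, -0.0, 0.0]
ft_force: [-3.2, -1.5, -0.3]
grip_width: 0.0353
wrist [((133, 318, 308, 19), 4396.5), ((317, 258, 14, 50), 308.0), ((176, 258, 14, 50), 310.5)]
side [((195, 239, 9, 8), 20.0), ((205, 225, 22, 20), 85.5), ((104, 102, 7, 9), 8.0), ((18, 88, 10, 30), 58.5), ((12, 36, 34, 35), 747.0)]
14.2 along 0.5110850369499762 z 0.1784165829083031 [-2.8 -0.1 -0.3]
```

Run:
```python
from h import *
c=load('wrist9');s=load('side9')
u,v=232,152
cv2.imwrite('pics/v9.png',np.hstack([c['pixels'][60:260,150:350].repeat(2,0).repeat(2,1),cv2.resize(s['pixels'][v-50:v+40,u-45:u+45],(400,400),interpolation=2)]))
```

```text
(no output)
```

View pics/v9.png

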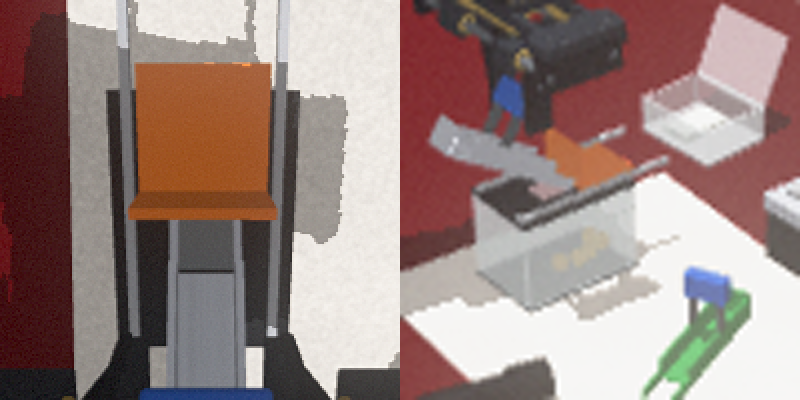

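The channel in front of the bar is empty, and the brass spacers lie inside the clear hopper at (580,250). I tip a little more and wait, to be sure that none hang behind the bar.

```bash
python3 -m pendant '[[[0,-2.5,-1.8],0],[[0,-2.5,-1.7],0],[[0,0,0],0],[[0,0,0],0],[[0,0,0],0],[[0,0,0],0]]'
python3 - <<'E'
from h import *
for i in(10,):
    s=shot('side','s10');shot('wrist','w10')
for f in('side9','s10'):
    s=load(f);h=cv2.cvtColor(s['pixels'],cv2.COLOR_BGR2HSV)
    m=cv2.inRange(h,(14,40,60),(32,255,255))
    r=m[140:175,205:245];print(f,(r>0).sum(),[ (cv2.boundingRect(k),cv2.contourArea(k)) for k in cv2.findContours(r,0,1)[0]])
    print('chute region',(m[115:150,185:222]>0).sum())
E
```

```text
time: 14.95
position: [0.5017, 0.1286, 0.1819]
tool_rot: [0.765, -0.644, -0.0, 0.0]
ft_force: [-2.5, -0.1, -0.1]
grip_width: 0.0355
side9 0 []
chute region 6
s10 0 []
chute region 4
```

Run:
```python
from h import *
for f in('s7','side9','s10'):
    p=load(f)['pixels'].astype(int)[150:168,216:238]
    d=p[:,:,2]-p[:,:,0];print(f,(d>12).sum())
for r in d: print(' '.join('%3d'%x for x in r))
# expected px area of a spacer there
s=load('s10');P=np.array([.53,.135,.004]);A=[proj(s,P+np.array([.007*np.cos(t),.007*np.sin(t),z])) for t in np.arange(0,6.3,.4) for z in(0,.01)]
print('one spacer px area',cv2.contourArea(cv2.convexHull(np.float32(A))))
```

```text
s7 14
side9 70
s10 71
  0   0   2   4   8  10  10   4   2   0   1   1  -2  -1   0  -1   0   0   1   1  -1   0
  2   6   6   8   8   5   0   1   1   0   0   0  -2  -3  -1  -1   1   1   2   0   1   1
  7  10   4   1   1   0   1  -1   1   2   1   1   0   2  -1  -1  -2   1  -1   1   0   1
  3  -1   1   2   2  -1   1   2   2   1  -1  -1  10  23  17   5  -1   1   1   1   2   0
 -1   1  -1   0   0   0   0  -3  -2  -2   2   0  24  28  24  16  22  13   0   0   1   3
  2  -1   1   0  -1  -1  -2  -1   0   0   1  -1  27  25  25  24  26  26   7   2   2   1
  1   1   0   0   0   0   1   0   0   0   1   0  20  26  24  25  28  25   8   1   1   2
 -1  -1  -1  -1  -1   1   0   0   1   1   0  10  25  24  24  24  25  13   2   1   0   2
 -2   2  -1   0  -1   2   0   2   1   7  26  27  26  28  26   8   4   1  -1   0   2   1
  0   0   0   0   0  11  21  22  10  17  28  27  27  22  26   4   0   1   2   2   0  -1
  0  -2  -1  -2   1  19  26  25  22  14  25  26  25  12   5   1   1   2  -1  -1   2   0
  0   0   0  -1   0  18  27  27  24   3  19  25   7   1   1   1   0   0   0  -1   2   2
  0  -2   1   0   0   9  21  22  11   0   4   2   1   0   0   0   2   2   1   1  -1   1
 -1   0   1  -2   1   2   3   2   2   0   2   0   0   0   0   1   1   2  -1  -1   8  13
 -1   1   1   1   0   0   0  -1   0   1  -1   1   0  -2  -1   0   1   2   8   4   4   3
 -3   1   0   2   0   1   0  -1   0   1   0   1   0  -1   0   3  10   3   3   3  15  14
  0   1   1   0   0   2   0   1   1   1   2   2   2   7  10   3   2   2  14  17  15  13
  1   1   1   1   0   1  -1   0   0   2   2   7  13  13   3  16  13  14  14  15  17  14
one spacer px area 14.502282369416207
```

The brass area in the hopper (about 70 px, steady) fits five overlapping spacers, and the chute shows none. Now I grip hard and back off slowly so the shutter follows shut, then lift away.

```bash
python3 -m pendant '[[[0,0,-1],0],[[0,0,0],0],[[0,3,0],0],[[0,6,0],0],[[0,6,0],0],[[0,6,0],0],[[0,6,0],0],[[0,6,0],0]]' - 60
python3 -m pendant '[[[0,6,0],0],[[0,6,0],0],[[0,6,0],0],[[0,8,-2],0],[[0,10,-4],0],[[0,12,-8],0],[[0,10,-12],0],[[0,3,-15],0]]'
python3 - <<'E'
from h import *
c=shot('wrist','w11')
for z in(.087,): show(c,blobs(c,(6,150,60),(18,255,255),60),z)
t=shot('top','t11');show(t,blobs(t,(6,150,60),(18,255,255),60),.087)
E
python3 plan.py .512 -.177 .215 16 16
```

```text
time: 16.05
position: [0.4693, 0.1229, 0.1832]
tool_rot: [0.765, -0.644, 0.0, -0.0]
ft_force: [-1.0, 0.1, -2.6]
grip_width: 0.0349
time: 17.05
position: [0.4077, 0.1125, 0.2248]
tool_rot: [0.765, -0.644, -0.0, 0.0]
ft_force: [-0.4, -0.5, -1.1]
grip_width: 0.035
px [251.   63.5] w [0.5212 0.1345] corners [[543.0, 166.0], [552.0, 112.0], [500.0, 101.0], [490.0, 159.0]]
px [175.7 192.2] w [0.5229 0.1365] corners [[545.0, 168.0], [553.0, 114.0], [501.0, 105.0], [493.0, 159.0]]
px [481. 267.] w [ 0.3144 -0.7982] corners [[-36.0, -700.0], [663.0, -714.0], [665.0, -900.0], [-34.0, -879.0]]
t 17.15 pos [0.4095 0.1126 0.2258] yaw -80.23 d [ 102.5 -289.6  -10.8] dyaw 96.23 f [ 0.4  0.1 -2.5] tilt [ 0.004  0.    -1.   ] w 0.035
[[[19, -3, 1], -6.0], [[19, -1, 1], -6.0], [[19, 1, 1], -6.0], [[19, 3, 1], -6.0], [[19, 5, 1], -6.0], [[18, 7, 1], -6.0], [[17, 9, 1], -6.0], [[16, 10, 1], -6.0], [[15, 12, 1], -6.0], [[14, 13, 1], -6.0], [[12, 15, 1], -6.0], [[11, 16, 1], -6.0], [[9, 17, 1], -6.0], [[7, 18, 1], -6.0], [[5, 19, 1], -6.0], [[3, 19, 1], -6.0]]
```

The shutter is back at its closed position, with the same pixels as at first. I carry the chute back to its mat.

```bash
python3 -m pendant '[[[19,-3,1],-6],[[19,-1,1],-6],[[19,1,1],-6],[[19,3,1],-6],[[19,5,1],-6],[[18,7,1],-6],[[17,9,1],-6],[[16,10,1],-6]]'
python3 -m pendant '[[[15,12,1],-6],[[14,13,1],-6],[[12,15,1],-6],[[11,16,1],-6],[[9,17,1],-6],[[7,18,1],-6],[[5,19,1],-6],[[3,19,1],-6]]'
python3 -m pendant '[[[0,0,0],0],[[0,0,0],0]]'
python3 - <<'E'
from h import *
F=[]
for i in range(5): s=shot('side','s12'); F.append(robot.get_obs()['ft_force'][2])
print(np.mean(F),F)
c=shot('wrist','w12')
print([(cv2.boundingRect(k),cv2.contourArea(k)) for k in blobs(c,(17,90,60),(30,255,255),8)])
E
python3 plan.py .5115 -.177 .11 16 3
```

```text
time: 18.15
position: [0.4586, -0.0334, 0.2159]
tool_rot: [0.961, -0.276, 0.0, -0.0]
ft_force: [0.6, -0.2, -1.0]
grip_width: 0.0352
time: 19.15
position: [0.5096, -0.1789, 0.2077]
tool_rot: [0.99, 0.139, -0.0, -0.0]
ft_force: [-1.9, 0.6, -1.8]
grip_width: 0.0345
time: 19.4
position: [0.5089, -0.1776, 0.2076]
tool_rot: [0.991, 0.136, -0.001, -0.001]
ft_force: [0.8, 0.0, -1.9]
grip_width: 0.0349
-1.9102991117403754 [np.float64(-1.422714695405646), np.float64(-3.0407683689723943), np.float64(-1.5898443738350472), np.float64(-1.4178448286767467), np.float64(-2.0803232918120416)]
[((448, 326, 7, 5), 17.0), ((132, 318, 308, 19), 4390.0), ((316, 258, 14, 50), 320.5), ((176, 258, 15, 50), 314.0)]
t 19.7 pos [ 0.5095 -0.1779  0.208 ] yaw 15.78 d [  2.    0.9 -98. ] dyaw 0.22 f [-0.3 -0.3 -1.4] tilt [-0.  0. -1.] w 0.0349
[[[1, 0, 33], -0.1], [[1, 0, 33], -0.1], [[1, 0, 33], -0.1]]
```

```bash
python3 -m pendant '[[[1,0,25],-0.1],[[1,0,35],-0.1],[[0,0,30],0],[[0,0,15],0],[[0,0,5],0],[[0,0,0],0]]'
python3 -m pendant '[[[0,3.7,2.5],0],[[0,3.7,2.5],0],[[0,3.7,2.6],0],[[0,3.7,2.6],0],[[0,0,0],0]]' - 20
python3 -m pendant '[[[0,3.5,2.8],0],[[0,3.5,2.8],0],[[0,3.2,3],0],[[0,3.2,3],0],[[0,0,0],0]]'
```

```text
time: 20.45
position: [0.5121, -0.1781, 0.0986]
tool_rot: [0.99, 0.139, 0.001, 0.0]
ft_force: [0.6, -0.4, -0.9]
grip_width: 0.0347
time: 21.08
position: [0.5181, -0.1949, 0.0892]
tool_rot: [0.99, 0.139, 0.003, 0.003]
ft_force: [1.2, -3.4, 6.2]
grip_width: 0.0354
time: 21.7
position: [0.5188, -0.2048, 0.0755]
tool_rot: [0.99, 0.139, -0.001, -0.001]
ft_force: [0.5, -0.3, 0.2]
grip_width: 0.0356
```

```bash
python3 -m pendant '[[[0,2.8,3.3],0],[[0,2.8,3.3],0],[[0,2.6,3.5],0],[[0,2.6,2],0],[[0,0,0],0]]' - 15
python3 -m pendant '[[[0,0,1.5],0],[[0,0,0],0]]'
python3 -m pendant '[[[0,0,1],0],[[0,0,0],0]]'
```

```text
time: 22.32
position: [0.5219, -0.2152, 0.0636]
tool_rot: [0.99, 0.139, -0.0, -0.001]
ft_force: [0.3, 0.7, -2.0]
grip_width: 0.0355
time: 22.58
position: [0.5224, -0.2154, 0.0626]
tool_rot: [0.99, 0.139, 0.0, 0.0]
ft_force: [-0.0, -0.8, -0.2]
grip_width: 0.0358
time: 22.82
position: [0.5225, -0.2156, 0.0617]
tool_rot: [0.99, 0.139, 0.0, 0.0]
ft_force: [0.6, -0.8, -0.9]
grip_width: 0.0357
```

```bash
python3 -m pendant '[[[0,0,1],0],[[0,0,0],0]]'
python3 -m pendant '[[[0,0,1],0],[[0,0,0],0]]'
python3 -m pendant '[[[0,0,1],0],[[0,0,0],0]]'
python3 - <<'E'
from h import *
s=shot('side','s13');s0=load('s3');c=shot('wrist','w13')
a=load('w2')['pixels'][80:250,200:310];b=c['pixels'][80:250,200:310]
u,v=proj(s,[.52,-.2,.03]).astype(int)
d=s['pixels'][v-35:v+35,u-35:u+35]
cv2.imwrite('pics/v13.png',np.hstack([cv2.resize(a,(250,400)),cv2.resize(b,(250,400)),cv2.resize(d,(300,400),interpolation=2)]))
E
```

```text
time: 23.08
position: [0.5225, -0.2155, 0.0606]
tool_rot: [0.99, 0.139, 0.0, 0.0]
ft_force: [-0.4, -1.2, -0.6]
grip_width: 0.0356
time: 23.32
position: [0.5225, -0.2156, 0.0602]
tool_rot: [0.99, 0.139, 0.0, 0.0]
ft_force: [-0.8, -1.0, 4.4]
grip_width: 0.0359
time: 23.58
position: [0.5226, -0.2156, 0.0601]
tool_rot: [0.99, 0.139, 0.0, 0.001]
ft_force: [-1.6, 1.5, 11.3]
grip_width: 0.0355
```

Contact at 11 N occurs at z = 0.060, the same height as when I gripped it, so the chute sits flat. I release and rise.

```bash
python3 -m pendant '[[[0,0,-0.5],0],[[0,0,0],0],[[0,0,0],0],[[0,0,0],0],[[0,0,0],0]]' 60
python3 -m pendant '[[[0,0,-10],0],[[0,0,-30],0],[[0,0,-50],0],[[0,0,-50],0],[[0,0,-50],0],[[0,0,-10],0]]'
python3 -m pendant '[[[-20,40,0],0],[[-30,50,0],0],[[-30,50,0],0],[[-30,50,0],0],[[-30,50,0],0],[[-30,40,0],0],[[0,0,0],0]]'
python3 - <<'E'
from h import *
t=shot('top','t14');s=shot('side','s14');w=shot('wrist','w14')
print('blue');show(t,blobs(t,(105,120,80),(130,255,255)),.070)
t0=load('top0');print('orange');show(t,blobs(t,(8,180,150),(18,255,255),60),.087)
print('brass top',[cv2.boundingRect(k) for k in blobs(t,(20,120,120),(30,255,255),5)])
d=cv2.absdiff(t['pixels'],t0['pixels']).max(2)
p=s['pixels'].astype(int)[145:175,210:245];print('brass in hopper',((p[:,:,2]-p[:,:,0])[5:18]>12).sum())
u,v=proj(s,[.52,-.2,.03]).astype(int);h=s['pixels'][140:180,205:245];q=s['pixels'][v-30:v+30,u-30:u+30]
cv2.imwrite('pics/v14.png',np.hstack([cv2.resize(h,(300,300),interpolation=2),cv2.resize(q,(300,300),interpolation=2)]+[]))
b=np.hstack([cv2.resize(h,(400,300),interpolation=2),cv2.resize(q,(400,300),interpolation=2)])
b=np.vstack([b,np.hstack([cv2.resize(t['pixels'][145:220,225:325],(400,300),interpolation=2),cv2.resize(t['pixels'][90:255,110:330],(400,300),interpolation=2)])])
cv2.imwrite('pics/v14.png',b)
E
```

```text
time: 24.3
position: [0.5222, -0.2153, 0.0588]
tool_rot: [0.99, 0.139, -0.0, -0.0]
ft_force: [-0.0, -0.0, -0.7]
grip_width: 0.0595
time: 25.05
position: [0.524, -0.2164, 0.2638]
tool_rot: [0.99, 0.139, 0.003, 0.003]
ft_force: [-1.1, 0.1, 0.0]
grip_width: 0.0602
time: 25.92
position: [0.4333, -0.5348, 0.2576]
tool_rot: [0.991, 0.136, -0.001, -0.0]
ft_force: [0.6, 0.8, 0.0]
grip_width: 0.0601
blue
px [343.5 191.6] w [ 0.5334 -0.3837] corners [[529.0, -365.0], [543.0, -367.0], [538.0, -403.0], [523.0, -400.0]]
px [291.5 193.5] w [ 0.5252 -0.2217] corners [[540.0, -212.0], [543.0, -223.0], [510.0, -231.0], [507.0, -221.0]]
px [226.8 175. ] w [ 0.5806 -0.0189] corners [[577.0, -3.0], [594.0, -28.0], [585.0, -35.0], [567.0, -10.0]]
orange
px [175.5 192.2] w [0.5228 0.1374] corners [[544.0, 168.0], [552.0, 115.0], [502.0, 107.0], [494.0, 159.0]]
brass top []
brass in hopper 59
```

View pics/v14.png

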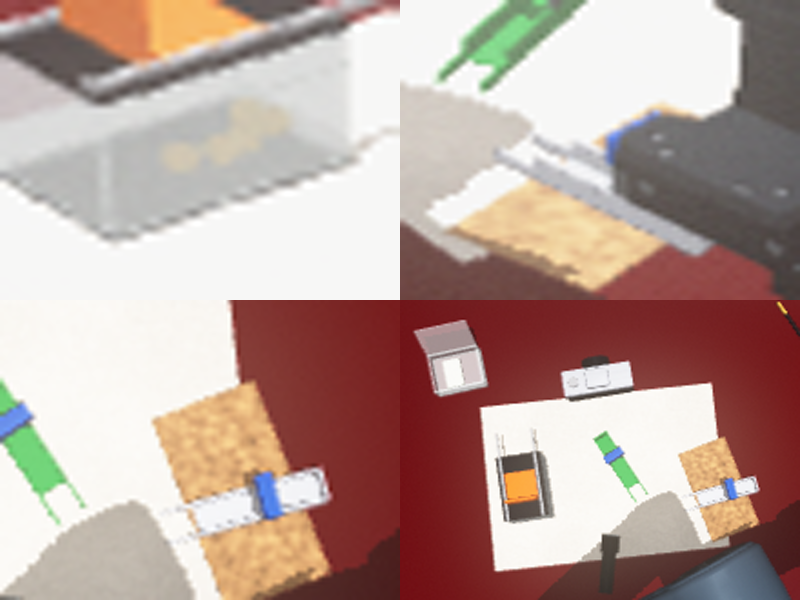

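The final view shows the chute empty and flat on its mat (265,490 lower left) and the brass in the hopper (180–280,110–165 upper left). The shutter is shut and the bystanders look in place, so I hand in.

Run:
```python
from h import *
order.hand_in()
```

```text
the job is handed in; nothing more can be done
```

The job is done and handed in at about 26 s on the robot's clock. I carried the chute level to the hopper and pushed the shutter to its stop with the nose. I then tipped the chute about 30° to empty it, backed off so the shutter closed, and put the chute back on its mat.

**Different grip:** I gripped the bar across its ends (chute's y), not along the chute's x as the scene notes say. The pendant cannot tilt the tool, so I eased the grip and let the chute pitch in the pads, with the stopped tab holding the nose.

**Last checks:**
- **Shutter:** it is back within about 1 mm of where it started. About 8 N was on the wrist when it reached the stop, and I saw about 10 N at most while tipping.
- **Chute:** it is empty and lies flat, about 4 mm further back than at the start. It touched down at the same height at which I gripped it.
- **Bystanders:** the camera, torch, case and green chutes look unmoved. I measured only the bars of the green chutes, which are where they were.

**Not fully settled:**
- **Spacer count:** I could not count all five in the hopper one by one because they overlap in the side view. The brass area there was about 70 pixels after tipping, which roughly fits five. It was 59 in the last picture, and I put that down to a different measuring window. I found no brass anywhere else.
- **Shutter during tipping:** the wrist force fell to about 3 N late in the tip, slightly under the 3.7 N the spring needs at the stop. That is within the sensor noise, and the pictures still showed the mouth uncovered.

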